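# Flip the fan's status flag to its ring side

## Robot

A 6-joint arm with a two-finger parallel gripper is mounted at the origin on a cart in front of the work surface, level with it; the furniture and walls round the work are solid. World frame = base frame: x ahead of the robot, y to its left, z up, the work surface at z = 0. Lengths are in mm, angles in rad, forces in N, time in s.
With the tool pointing down it reaches from about 400 to 925 mm from the base axis. Payload 12.5 kg.
Tool frame: the origin (TCP) lies at the very end of the fingers, on their centre line; the grasp point (between the pads) lies 19 mm behind it; z points along the fingers, y is the line along which they close (so a half turn about z gives the same grasp; the last joint's range is limited). The gripper opens to 95 mm and grips with 3 to 60 N. Pads are 20 mm wide; open, the fingers measure 119 mm over their backs; the gripper's body (75 mm by 180 mm) begins 59 mm behind the grasp point.
Start: joints at [-1.405, 0.491, 1.559, -0, 1.092, -0.106], TCP at [167.814, -602.068, 214.661] pointing down, gripper open.
Joint ranges: [-3.1, 3.1], [-0.84, 2.19], [0.05, 2.79], [-1.13, 4.28], [0.06, 2.93], [-2.69, 2.69]. Speed limits (rad/s): [2.22, 2.22, 2.79, 3.14, 3.14, 3.14].

## Interface

Orientations are given as [roll, pitch, yaw] about the fixed x, y, z axes, in that order (R = Rz(yaw) Ry(pitch) Rx(roll)).
In Python, from cell import state, imaging, env, spot_in, mark_of gives the robot as it stands. The module is installed in compiled form; this text tells all that it offers.
- The arm moves only by the tool step_arm, never from a script. Its argument "increments" is a list of rows, each an object with "slide": the shift along the tool's x, y, z in m, a list of three; "roll": the turn about the tool's z in rad. A call has 1 to 5 rows; each row is the pose to reach, as a shift and turn from the pose commanded when the call began, along the tool's axes at that moment; what a row does not reach only later rows make up. A row lasts 1/8 s, in which the tool goes at most 62.5 mm and 10.7 degrees, less where a joint would pass 70% of its speed; a pose out of reach is approached as far as the arm can. A call with a gripper value outside its range is refused whole. "fingers" is the opening, from 0 (shut) to 1 (fully open), set as the call begins (left out, the last holds). The fingers move at their own pace and stop on an object; the grip force is fixed at half the most. Time passes only in rows, so rows that repeat a pose let the fingers close. It gives the time, the measured TCP pose, the force, the opening and the grip force at its end, in the units of the state.
- state(): the state, without advancing time (a new reading comes with each control period).
- imaging.read_camera(name): name is "side" or "top" or "wrist"; returns a dict with "color" (384x512x3 uint8, red, green, blue), "z_map" (384x512 float32, mm along the optical axis (not along the pixel's ray), 0 where there is no reading), "intrinsics" (3x3 intrinsics, pixels), "distortion" ([k1, k2, p1, p2, k3] as OpenCV has them; the pictures are not rectified), "camera_from_world" (4x4, takes a point from world to camera coordinates). Camera axes: x right, y up, looking along -z (the intrinsics and any distortion apply to the point x, -y, -z); pixel columns grow to the right and rows downward; lengths in mm; the calibration is good to about 2 mm. A picture is of the moment at which its call begins.
- env.job_done(): hands the job in; it is judged then, once.
Trained networks look in the newest picture that a camera, given by its name, has taken for a name from the list of things; names that differ only in an ending like _2 or _b are one class to them, and where a whole thing is asked for, a point or a joint stands for the part that bears it (a point fixed in the world has none). Each returns a list of dicts, best first, with "confidence" (0 to 1); they miss things now and then, are a little off and sometimes report something else, mostly with a low value. They report only what shows in the picture. A call takes as long as a camera call. They do not tell look-alikes from the thing itself.
- spot_in(camera, target): "bbox" ([left, top, right, bottom] in pixels, round what is visible of it).
- mark_of(camera, target): "uv" ([column, row] in pixels: a listed point, or the origin of a listed thing).
The state is a dict: "t": time; "joints": joint angles; "qvel": joint speeds; "tau": joint torques, N m; "eef_pos": TCP position; "tcp_rot": TCP orientation; "ft_force": force on the tool from outside, world axes, zero at the start; "moment": the same for the moment, N m; "opening": opening from 0.0 (shut) to 1.0 (fully open); "grip_force": force on a finger pad.
Only numpy, scipy, OpenCV 4.12 (cv2) and the standard library are available. Lean on these libraries where they do the work, as an engineer would, in place of code of your own. Each camera call takes 0.05 s, during which the arm holds its last target. There are 200 camera calls.

## Task

Each part on the bench has a hinged status flag standing behind it. The fan is done: with a fingertip, lift the front edge of the flag behind the fan and gently push the flag over its hinge until it lies fully down on the far side, ring face up. Only push the flag, do not grip it; leave the other two flags as they are and do not move or pick up the fan, the circuit board or the heat sink; finish clear of everything.

Things in the scene. Friction and masses are not known exactly. Their poses are not given: they have to be found in the camera images.
- stand_fan: fixed stand of the fan's flag; the fan lies about 140 mm in front (-x) of it. Origin: centre of its underside on the bench; x from front to rear, y along the hinge, z up. Dark base plate 90 x 110 x 10 mm; uprights 24 x 8 mm at y = +-46 mm, 130 mm tall, hold the hinge. Three identical stands in a row; their order, and yaw within 0.3 rad, change
- hinge_fan (a point): middle of the hinge axis of the fan's flag, 120 mm above the bench; axes as stand_fan. Rubber rests at y = +-37 mm reach 30 mm to front and rear just under the level flag; the space under the flag is otherwise empty down to the base plate
- flag_fan (a joint): angle of the fan's flag, rad: 0 = level to the front (-x, towards the robot), bar face up; pi/2 = upright; 3.14 = level to the rear, ring face up; hard stops at 0 and 3.14; starts between 0 and 0.3. The hinge is stiff (0.06 Nm, about 1 N at the edge): the flag stays at whatever angle it is left
- edge_fan (a point): middle of the free edge of the fan's flag, 80 mm from the hinge axis. The flag is a rigid white plate 70 mm wide (along the hinge), 5 mm thick, its mid-plane through the hinge axis; one face has a straight dark bar, the other a dark ring, 2 mm proud
- stand_board: fixed stand of the circuit board's flag; the circuit board lies about 140 mm in front (-x) of it. Origin: centre of its underside on the bench; x from front to rear, y along the hinge, z up. Dark base plate 90 x 110 x 10 mm; uprights 24 x 8 mm at y = +-46 mm, 130 mm tall, hold the hinge. Three identical stands in a row; their order, and yaw within 0.3 rad, change
- hinge_board (a point): middle of the hinge axis of the circuit board's flag, 120 mm above the bench; axes as stand_board. Rubber rests at y = +-37 mm reach 30 mm to front and rear just under the level flag; the space under the flag is otherwise empty down to the base plate
- flag_board (a joint): angle of the circuit board's flag, rad: 0 = level to the front (-x, towards the robot), bar face up; pi/2 = upright; 3.14 = level to the rear, ring face up; hard stops at 0 and 3.14; starts between 0 and 0.3. The hinge is stiff (0.06 Nm, about 1 N at the edge): the flag stays at whatever angle it is left
- edge_board (a point): middle of the free edge of the circuit board's flag, 80 mm from the hinge axis. The flag is a rigid white plate 70 mm wide (along the hinge), 5 mm thick, its mid-plane through the hinge axis; one face has a straight dark bar, the other a dark ring, 2 mm proud
- stand_sink: fixed stand of the heat sink's flag; the heat sink lies about 140 mm in front (-x) of it. Origin: centre of its underside on the bench; x from front to rear, y along the hinge, z up. Dark base plate 90 x 110 x 10 mm; uprights 24 x 8 mm at y = +-46 mm, 130 mm tall, hold the hinge. Three identical stands in a row; their order, and yaw within 0.3 rad, change
- hinge_sink (a point): middle of the hinge axis of the heat sink's flag, 120 mm above the bench; axes as stand_sink. Rubber rests at y = +-37 mm reach 30 mm to front and rear just under the level flag; the space under the flag is otherwise empty down to the base plate
- flag_sink (a joint): angle of the heat sink's flag, rad: 0 = level to the front (-x, towards the robot), bar face up; pi/2 = upright; 3.14 = level to the rear, ring face up; hard stops at 0 and 3.14; starts between 2.95 and 3.14. The hinge is stiff (0.06 Nm, about 1 N at the edge): the flag stays at whatever angle it is left
- edge_sink (a point): middle of the free edge of the heat sink's flag, 80 mm from the hinge axis. The flag is a rigid white plate 70 mm wide (along the hinge), 5 mm thick, its mid-plane through the hinge axis; one face has a straight dark bar, the other a dark ring, 2 mm proud
- fan: loose black square fan, about 60 x 60 x 20 mm with a short lead, lying flat on the bench in front of its stand; 121 mm long with the lead; origin at the centre of the underside of the whole
- board: loose circuit board with parts on it, 60 x 85 x 18 mm, lying flat in front of its stand; origin at the centre of its underside
- sink: loose finned white-metal heat sink, 24 x 45 x 32 mm, standing in front of its stand; origin at the centre of its underside
Mind the look-alikes: they are no part of the job. Leave any blue look-alike of the stand_fan alone.

How it is judged:
By the outcome, as a careful person would: the job done as asked, in the order asked, and still so for the second after the job is handed in, with the robot touching nothing.
It also fails if it takes over 42 s, if anything falls off the work surface, if the arm or the gripper's body presses on something with over 40 N, if the wrist force passes 120 N, or if a joint passes its speed limit or range.

## Working session

There is one attempt and no reset: what is moved stays moved. The work goes in short steps, Python scripts to look and compute and a tool call to move; the robot and the scene stay as the last step left them, time stands still between calls to the robot, and variables do not carry over. Pictures are saved under pics/ and viewed, at most 10 in all, crops included, and the job is handed in when it is done.

Besides the shell and the picture viewer there is one more tool, called as a command line: name --argument value ..., lists and objects as JSON in quotes. step_arm: Moves the arm, as the interface text tells. Its arguments: {"type":"object","properties":{"increments":{"type":"array"},"fingers":{"type":"number"}},"required":["increments"]}

```bash
mkdir -p pics; cat > h.py <<'E'
import numpy as np, cv2
from cell import state, imaging, env, spot_in, mark_of
def world(im,u,v,z=None,d=None):
    K=np.array(im["intrinsics"],float);D=np.array(im["distortion"],float)
    T=np.linalg.inv(np.array(im["camera_from_world"]))
    p=cv2.undistortPoints(np.array([[[u,v]]],float),K,D)[0,0]
    r=np.array([p[0],-p[1],-1.]); o=T[:3,3]; w=T[:3,:3]@r
    s=d if d is not None else (z-o[2])/w[2]
    return o+s*w
def proj(im,P):
    K=np.array(im["intrinsics"],float);D=np.array(im["distortion"],float)
    c=np.array(im["camera_from_world"])@np.r_[P,1]
    return cv2.projectPoints(np.array([[c[0],-c[1],-c[2]]]),np.zeros(3),np.zeros(3),K,D)[0][0,0]
E
python3 - <<'E'
from h import *
ims={}
for c in("top","side"):
    im=imaging.read_camera(c);ims[c]=im
    cv2.imwrite(f"pics/{c}0.png",cv2.resize(im["color"][:,:,::-1],(768,576)))
    for n in("stand_fan","hinge_fan","edge_fan","fan","stand_board","stand_sink","board","sink"):
        for r in mark_of(c,n)[:4]:
            u,v=r["uv"];z=120 if "hinge" in n or "edge" in n else 0
            print(c,n,round(r["confidence"],2),np.round([u,v]),np.round(world(im,u,v,z=z)))
print(state())
E
```

```text
top stand_fan 0.87 [159. 232.] [392. 301.   0.]
top stand_fan 0.71 [186. 180.] [553. 222.   0.]
top stand_fan 0.51 [325. 180.] [ 557. -211.    0.]
top hinge_fan 0.86 [180. 174.] [547. 224. 120.]
top hinge_fan 0.79 [146. 229.] [391. 313. 120.]
top hinge_fan 0.29 [315. 228.] [ 396. -155.  120.]
top edge_fan 0.93 [187. 199.] [475. 202. 120.]
top edge_fan 0.82 [157. 254.] [322. 281. 120.]
top edge_fan 0.62 [252. 185.] [517.  21. 120.]
top fan 0.61 [196. 226.] [412. 189.   0.]
top stand_board 0.82 [254. 165.] [601.  14.   0.]
top stand_board 0.58 [330. 174.] [ 577. -225.    0.]
top stand_sink 0.64 [322. 178.] [ 562. -199.    0.]
top board 0.88 [249. 212.] [455.  28.   0.]
top board 0.4 [329. 175.] [ 573. -222.    0.]
top sink 0.53 [318. 224.] [ 418. -184.    0.]
side stand_fan 0.83 [206. 162.] [366. 316.   0.]
side stand_fan 0.59 [270. 182.] [549. 223.   0.]
side hinge_fan 0.77 [211. 132.] [391. 289. 120.]
side hinge_fan 0.57 [273. 148.] [556. 216. 120.]
side edge_fan 0.92 [177. 138.] [303. 260. 120.]
side edge_fan 0.77 [241. 144.] [474. 233. 120.]
side fan 0.63 [217. 193.] [406. 178.   0
[... 153 characters left out ...]
ide sink 0.95 [205. 307.] [ 409. -186.    0.]
{'t': 0.9, 'joints': array([-1.40458903e+00,  4.90883557e-01,  1.55891238e+00, -1.53610528e-05,
        1.09167615e+00, -1.05581778e-01]), 'qvel': array([0.00012664, 0.00156614, 0.00134931, 0.00019445, 0.0006399 ,
       0.00026811]), 'tau': array([-4.54186520e-04, -6.12458825e+01, -2.58428872e+01,  6.92879269e-02,
        4.43718326e-02,  3.25923011e-06]), 'eef_pos': array([ 167.81664421, -602.06634074,  214.66689369]), 'tcp_rot': array([3.14147419e+00, 2.62624593e-05, 2.71796149e-01]), 'ft_force': array([0.29916847, 0.19833127, 0.57915635]), 'moment': array([0.02461887, 0.00265104, 0.03793365]), 'grip_force': 0.0, 'opening': 0.9994702084623328}
```

View pics/top0.png

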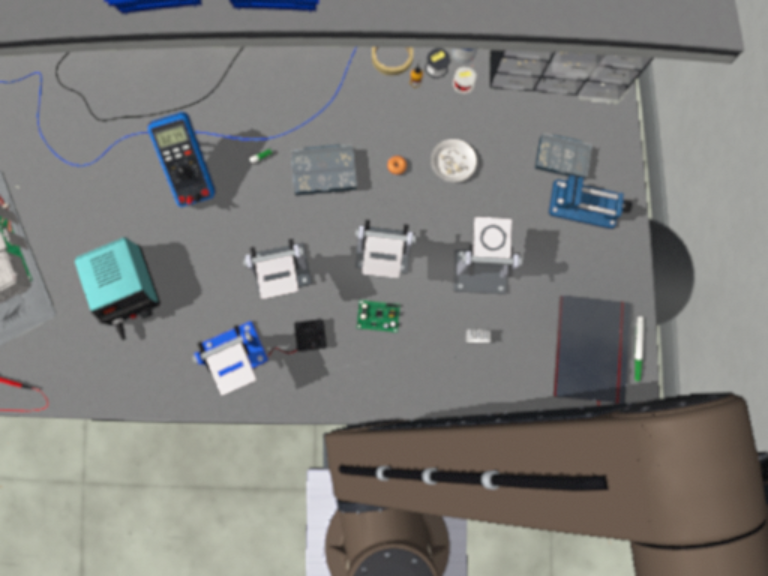

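View pics/side0.png

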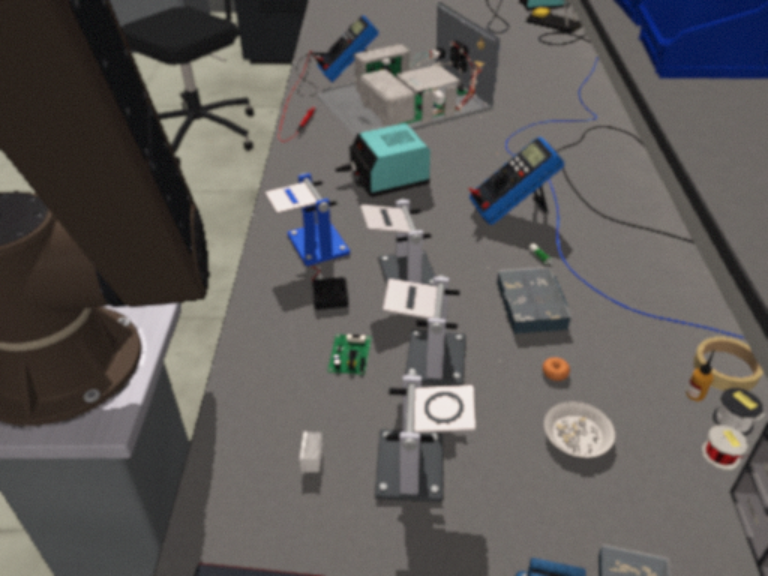

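Top view (768-wide picture): the dark stand with a white bar flag at (277,268) has the black fan in front of it at (310,334). Could be mistaken for it: the blue stand at (230,358), which is the look-alike; the board's stand at (384,250); and the sink's stand at (488,255), ring up. I choose (277,268), and will check it in a crop and measure it with depth.

```bash
cat >> h.py <<'E'
def cloud(im):
    K=np.array(im["intrinsics"],float);D=np.array(im["distortion"],float)
    T=np.linalg.inv(np.array(im["camera_from_world"]))
    z=im["z_map"];v,u=np.nonzero(z>0)
    p=cv2.undistortPoints(np.stack([u,v],1)[:,None].astype(float),K,D)[:,0]
    d=z[v,u][:,None]
    return (d*np.c_[p[:,0],-p[:,1],-np.ones(len(p))])@T[:3,:3].T+T[:3,3], im["color"][v,u]
E
python3 - <<'E'
from h import *
for c in("top","side"):
    im=imaging.read_camera(c)
    P,C=cloud(im)
    m=(P[:,0]>440)&(P[:,0]<600)&(P[:,1]>150)&(P[:,1]<290)&(P[:,2]>100)&(P[:,2]<175)&(C.min(1)>150)
    Q=P[m].astype(np.float32); print(c,m.sum(),Q.min(0),Q.max(0))
    ce=Q.mean(0); n=np.linalg.svd(Q-ce)[2][2]; n*=np.sign(n[2]); print("centroid",ce,"normal",n)
    (a,b,ang)=cv2.minAreaRect(Q[:,:2]); print(a,b,ang, cv2.boxPoints((a,b,ang)).round(0).tolist())
    m=(P[:,0]>440)&(P[:,0]<640)&(P[:,1]>130)&(P[:,1]<300)&(P[:,2]>6)&(P[:,2]<16)
    Q=P[m].astype(np.float32); print("base",m.sum(),cv2.minAreaRect(Q[:,:2]))
    for n in ("fan","board"):
        lo,hi=((340,470),(110,240)) if n=="fan" else ((400,500),(-40,80))
    m=(P[:,0]>350)&(P[:,0]<500)&(P[:,1]>110)&(P[:,1]<240)&(P[:,2]>8)&(P[:,2]<60)
    Q=P[m]; print("fan",Q.min(0),Q.max(0))
    if c=="top":
        crop=im["color"][140:270,110:300,::-1]; cv2.imwrite("pics/crop.png",cv2.resize(crop,None,fx=4,fy=4))
E
```

```text
top 720 [474.8131  164.30022 119.37851] [577.5726  273.5543  146.72835]
centroid [523.8086  211.86    131.36751] normal [0.21028177 0.04676611 0.9765216 ]Traceback (most recent call last):
  File "<stdin>", line 8, in <module>
cv2.error: OpenCV(4.12.0) /io/opencv/modules/imgproc/src/convhull.cpp:143: error: (-215:Assertion failed) total >= 0 && (depth == CV_32F || depth == CV_32S) in function 'convexHull'
```

```bash

python3 - <<'E'
from h import *
for c in("top","side"):
    im=imaging.read_camera(c)
    P,C=cloud(im)
    m=(P[:,0]>440)&(P[:,0]<600)&(P[:,1]>150)&(P[:,1]<290)&(P[:,2]>110)&(P[:,2]<175)&(C.min(1)>150)
    Q=P[m]
    for k in range(4):
        ce=Q.mean(0); n=np.linalg.svd(Q-ce)[2][2]; n=n*np.sign(n[2]); r=(Q-ce)@n
        Q=Q[abs(r)<max(2,1.5*r.std())]
    print(c,len(Q),"centroid",ce.round(1),"normal",n.round(3),"ang",np.arctan2(np.hypot(n[0],n[1]),n[2]),"yaw",np.arctan2(n[1],n[0]))
    R=cv2.minAreaRect(np.ascontiguousarray(Q[:,:2],dtype=np.float32)); print(R, cv2.boxPoints(R).round(0).tolist())
    m=(P[:,0]>440)&(P[:,0]<640)&(P[:,1]>130)&(P[:,1]<300)&(P[:,2]>6)&(P[:,2]<16)
    print("base",m.sum(),cv2.minAreaRect(np.ascontiguousarray(P[m][:,:2],dtype=np.float32)))
    m=(P[:,0]>350)&(P[:,0]<500)&(P[:,1]>110)&(P[:,1]<240)&(P[:,2]>8)&(P[:,2]<60)&(C.max(1)<70)
    Q=P[m]; print("fan",len(Q),Q.min(0).round(),Q.max(0).round())
    m=(P[:,0]>250)&(P[:,0]<450)&(P[:,1]>230)&(P[:,1]<400)&(P[:,2]>20)&(P[:,2]<250)
    Q=P[m]; print("blue",len(Q),Q.min(0).round(),Q.max(0).round())
    m=(P[:,0]>500)&(P[:,0]<700)&(P[:,1]>-60)&(P[:,1]<100)&(P[:,2]>20)&(P[:,2]<250)
    Q=P[m]; print("boardstand",len(Q),Q.min(0).round(),Q.max(0).round())
    if c=="top":
        crop=im["color"][140:270,110:300,::-1]; cv2.imwrite("pics/crop.png",cv2.resize(crop,None,fx=4,fy=4))
E
```

```text
top 438 centroid [519.6 211.  131.9] normal [0.223 0.046 0.974] ang 0.22938791128705915 yaw 0.2031054551004335
((521.7471923828125, 213.4441680908203), (87.0241470336914, 102.9927978515625), 9.062305450439453) [[471.0, 257.0], [487.0, 156.0], [573.0, 169.0], [557.0, 271.0]]
base 220 ((517.6714477539062, 225.35037231445312), (178.9891357421875, 148.19046020507812), 10.325778007507324)
fan 267 [385. 123.   8.] [449. 185.  27.]
blue 1010 [301. 245.  21.] [426. 360. 134.]
boardstand 948 [515. -46.  26.] [633.  64. 136.]
side 356 centroid [516.8 208.  133.8] normal [0.244 0.052 0.968] ang 0.25220631833288465 yaw 0.2080059881350827
((518.3638916015625, 209.46397399902344), (82.33448028564453, 71.32538604736328), 14.681072235107422) [[470.0, 234.0], [488.0, 165.0], [567.0, 185.0], [549.0, 254.0]]
base 465 ((521.7418212890625, 215.1113739013672), (163.1096954345703, 169.84945678710938), 0.12904444336891174)
fan 380 [384. 122.   8.] [448. 189.  24.]
blue 984 [297. 243.  20.] [426. 357. 134.]
boardstand 1472 [516. -49.  20.] [629.  65. 135.]
```

View pics/crop.png

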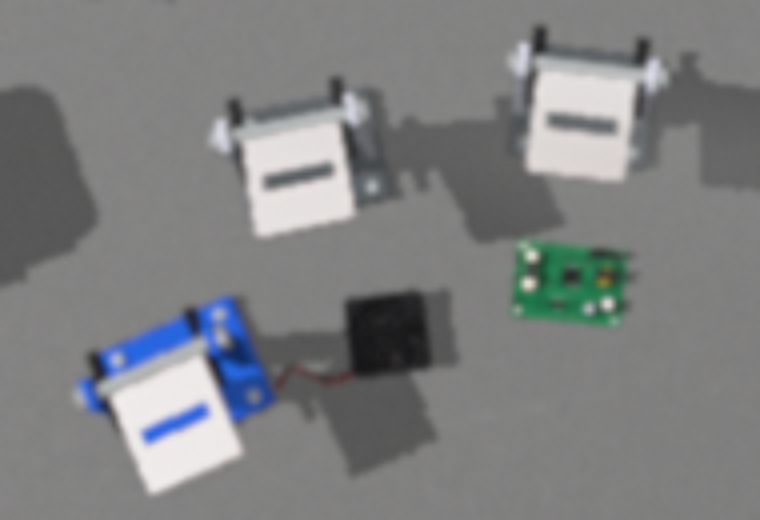

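The crop confirms it: dark stand, white flag with a dark bar at (298,178), fan straight in front at (388,333). The blue one at (175,400) is the look-alike. Measured hinge is about (556,218,120), yaw 0.2, flag angle 0.24, front edge at about (480,202,139), which fits the 80 mm given. I'm moving round towards it with the fingers shut.

step_arm --increments '[{"slide": [0.05, -0.032, 0], "roll": 0.07}, {"slide": [0.1, -0.064, 0], "roll": 0.07}, {"slide": [0.15, -0.096, 0], "roll": 0.07}, {"slide": [0.2, -0.128, 0], "roll": 0.07}, {"slide": [0.25, -0.16, 0], "roll": 0.07}]' --fingers 0

```text
t: 1.68
eef_pos: [366.8, -379.4, 214.9]
tcp_rot: [3.141, -0.0, 0.202]
ft_force: [0.3, 0.0, 0.3]
opening: 0.532
grip_force: 0.0
```

step_arm --increments '[{"slide": [0.028, -0.048, 0]}, {"slide": [0.056, -0.095, 0]}, {"slide": [0.084, -0.143, 0]}, {"slide": [0.112, -0.19, 0]}, {"slide": [0.14, -0.238, 0]}]'

```text
invalid input at $.increments[0]: expected keys slide, roll
```

step_arm --increments '[{"slide": [0.028, -0.048, 0], "roll": 0}, {"slide": [0.056, -0.095, 0], "roll": 0}, {"slide": [0.084, -0.143, 0], "roll": 0}, {"slide": [0.112, -0.19, 0], "roll": 0}, {"slide": [0.14, -0.238, 0], "roll": 0}]'

```text
t: 2.3
eef_pos: [455.6, -117.9, 214.9]
tcp_rot: [3.141, -0.001, 0.202]
ft_force: [0.5, -0.2, 0.4]
opening: 0.025
grip_force: 0.0
```

step_arm --increments '[{"slide": [0.01, -0.06, 0], "roll": 0}, {"slide": [0.02, -0.12, 0], "roll": 0}, {"slide": [0.03, -0.18, 0], "roll": 0}, {"slide": [0.04, -0.24, 0], "roll": 0}, {"slide": [0.05, -0.3, 0], "roll": 0}]'

```text
t: 2.92
eef_pos: [443.7, 186.4, 214.9]
tcp_rot: [3.142, -0.001, 0.202]
ft_force: [1.2, -0.5, 0.2]
opening: 0.007
grip_force: 0.0
```

One look from close by with the wrist camera.

```bash

python3 - <<'E'
from h import *
print(state()["eef_pos"],state()["tcp_rot"])
im=imaging.read_camera("wrist")
P,C=cloud(im)
cv2.imwrite("pics/w1.png",im["color"][:,:,::-1])
m=(P[:,0]>455)&(P[:,0]<600)&(P[:,1]>160)&(P[:,1]<265)&(P[:,2]>112)&(P[:,2]<175)&(C.min(1)>140)
Q=P[m]
for k in range(4):
    ce=Q.mean(0); n=np.linalg.svd(Q-ce,full_matrices=False)[2][2]; n=n*np.sign(n[2]); r=(Q-ce)@n
    Q=Q[abs(r)<max(2,1.5*r.std())]
print(len(Q),ce.round(1),n.round(3),np.arccos(n[2]),np.arctan2(n[1],n[0]))
R=cv2.minAreaRect(np.ascontiguousarray(Q[:,:2],dtype=np.float32)); print(R,cv2.boxPoints(R).round(0).tolist())
for n in("hinge_fan","edge_fan"):
    for r in mark_of("wrist",n)[:2]: print(n,r,world(im,*r["uv"],z=120 if n[0]=="h" else 139))
E
```

```text
[443.72961378 186.39024981 214.8934664 ] [ 3.14151212e+00 -8.22413613e-04  2.01797250e-01]
5975 [518.1 209.7 133.4] [0.237 0.055 0.97 ] 0.2455883818818113 0.2292190164006231
((521.2117309570312, 202.0111083984375), (82.45844268798828, 94.87476348876953), 12.699434280395508) [[471.0, 239.0], [491.0, 147.0], [572.0, 165.0], [551.0, 257.0]]
hinge_fan {'uv': [246.0, 77.2], 'confidence': 0.84} [550.49978464 218.110973   120.        ]
hinge_fan {'uv': [479.3, 77.1], 'confidence': 0.73} [594.59287546   6.38848346 120.        ]
edge_fan {'uv': [250.6, 161.5], 'confidence': 0.89} [477.51862823 198.88333926 139.        ]
edge_fan {'uv': [155.6, 291.4], 'confidence': 0.58} [325.16686683 269.51119052 139.        ]
```

View pics/w1.png

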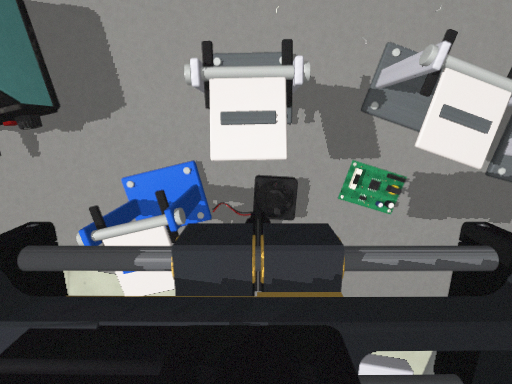

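The flag spans columns 210–287 and rows 75–160, with its edge middle at (250,160). The shut fingers are at (258,230), in front of it and clear. The measurement agrees with the earlier one. Lowering in front of the edge.

step_arm --increments '[{"slide": [0, -0.009, 0.035], "roll": 0}, {"slide": [0, -0.009, 0.07], "roll": 0}, {"slide": [0, -0.009, 0.105], "roll": 0}, {"slide": [0.01, -0.009, 0.105], "roll": 0}, {"slide": [0.018, -0.009, 0.105], "roll": 0}]'

```text
t: 3.7
eef_pos: [461.5, 196.4, 110.8]
tcp_rot: [3.142, -0.002, 0.201]
ft_force: [-0.1, 0.3, 0.2]
opening: 0.001
grip_force: 0.0
```

step_arm --increments '[{"slide": [0.003, 0, 0], "roll": 0}, {"slide": [0.006, 0, -0.002], "roll": 0}, {"slide": [0.008, 0, -0.006], "roll": 0}, {"slide": [0.01, 0, -0.011], "roll": 0}, {"slide": [0.011, 0, -0.015], "roll": 0}]'

```text
t: 4.32
eef_pos: [470.4, 199.0, 125.0]
tcp_rot: [3.141, 0.0, 0.202]
ft_force: [-1.2, 0.2, 0.6]
opening: 0.007
grip_force: 0.9
```

```bash
cat >> h.py <<'E'
def flag(c="side"):
    im=imaging.read_camera(c);P,C=cloud(im)
    h=np.array([555,218,120.]);yw=.21
    L=P-h; s=L[:,0]*np.cos(yw)+L[:,1]*np.sin(yw); y=-L[:,0]*np.sin(yw)+L[:,1]*np.cos(yw)
    m=(abs(y)<33)&(np.hypot(s,L[:,2])>25)&(np.hypot(s,L[:,2])<90)&(L[:,2]>-5)&(C.min(1)>120)
    a=np.arctan2(L[m,2],-s[m]); return im,m.sum(),np.percentile(a,[10,50,90]).round(2)
E
python3 - <<'E'
from h import *
im,n,a=flag(); print(n,a,state()["ft_force"])
cv2.imwrite("pics/s1.png",cv2.resize(im["color"][100:230,150:350,::-1],None,fx=4,fy=4))
E
```

```text
125 [0.43 0.46 0.53] [-2.91005543 -1.38588833  1.62774598]
```

View pics/s1.png

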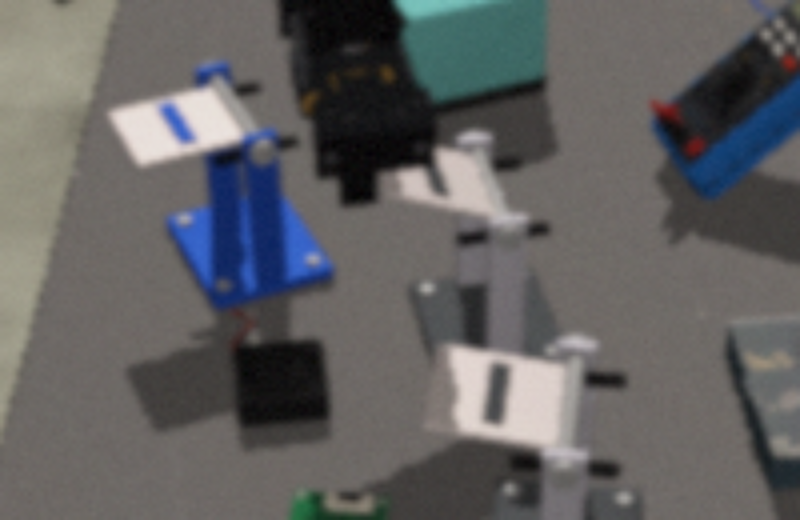

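Pushing lifted the flag to about 0.42 with only 1–3 N. I'll carry on along the arc.

step_arm --increments '[{"slide": [0.004, 0, -0.009], "roll": 0}, {"slide": [0.008, 0, -0.017], "roll": 0}, {"slide": [0.013, 0, -0.025], "roll": 0}, {"slide": [0.018, 0, -0.032], "roll": 0}, {"slide": [0.024, 0, -0.037], "roll": 0}]'

```text
t: 5.0
eef_pos: [494.5, 203.9, 162.1]
tcp_rot: [3.142, -0.0, 0.202]
ft_force: [-2.4, 0.2, 0.7]
opening: 0.003
grip_force: 1.2
```

```bash
python3 -c "
from h import *
im,n,a=flag(); print(n,a,state()['ft_force'],state()['eef_pos'])
im,n,a=flag('top'); print(n,a)"
```

```text
42 [0.97 0.98 1.04] [-1.85523517 -0.2272126   2.85307877] [495.29279091 204.05730651 162.64112244]Traceback (most recent call last):
  File "<string>", line 4, in <module>
    im,n,a=flag('top'); print(n,a)
           ~~~~^^^^^^^
  File "h.py", line 26, in flag
    a=np.arctan2(L[m,2],-s[m]); return im,m.sum(),np.percentile(a,[10,50,90]).round(2)
                                                  ~~~~~~~~~~~~~^^^^^^^^^^^^^^
    return _quantile_unchecked(
        a, q, axis, out, overwrite_input, method, keepdims, weights)
    return _ureduce(a,
                    func=_quantile_ureduce_func,
    ...<5 lines>...
                    overwrite_input=overwrite_input,
                    method=method)
    r = func(a, **kwargs)
    result = _quantile(arr,
                       quantiles=q,
    ...<2 lines>...
                       out=out,
                       weights=wgt)
    slices_having_nans = np.isnan(arr[-1, ...])
                                  ~~~^^^^^^^^^
IndexError: index -1 is out of bounds for axis 0 with size 0
```

step_arm --increments '[{"slide": [0.009, 0, -0.007], "roll": 0}, {"slide": [0.018, 0, -0.012], "roll": 0}, {"slide": [0.028, 0, -0.015], "roll": 0}, {"slide": [0.038, 0, -0.016], "roll": 0}, {"slide": [0.048, 0, -0.017], "roll": 0}]'

```text
t: 5.72
eef_pos: [541.8, 213.6, 178.5]
tcp_rot: [3.142, 0.0, 0.202]
ft_force: [-1.4, -0.2, -0.9]
opening: 0.005
grip_force: 0.6
```

```bash
python3 -c "
from h import *
im,n,a=flag(); print(n,a,state()['ft_force'],state()['eef_pos'])
cv2.imwrite('pics/s2.png',cv2.resize(im['color'][80:210,180:360,::-1],None,fx=4,fy=4))"
```

```text
Traceback (most recent call last):
  File "h.py", line 26, in flag
    a=np.arctan2(L[m,2],-s[m]); return im,m.sum(),np.percentile(a,[10,50,90]).round(2)
                                                  ~~~~~~~~~~~~~^^^^^^^^^^^^^^
IndexError: index -1 is out of bounds for axis 0 with size 0
```

step_arm --increments '[{"slide": [0.009, 0, 0], "roll": 0}, {"slide": [0.018, 0, 0], "roll": 0}, {"slide": [0.026, 0, 0.002], "roll": 0}, {"slide": [0.034, 0, 0.005], "roll": 0}, {"slide": [0.042, 0, 0.01], "roll": 0}]'

```text
t: 6.4
eef_pos: [582.8, 222.0, 168.4]
tcp_rot: [3.142, -0.0, 0.202]
ft_force: [-2.2, -0.0, -1.3]
opening: -0.003
grip_force: 0.5
```

step_arm --increments '[{"slide": [0.007, 0, 0.006], "roll": 0}, {"slide": [0.012, 0, 0.012], "roll": 0}, {"slide": [0.016, 0, 0.019], "roll": 0}, {"slide": [0.019, 0, 0.026], "roll": 0}, {"slide": [0.021, 0, 0.032], "roll": 0}]'

```text
t: 7.02
eef_pos: [603.1, 226.1, 136.2]
tcp_rot: [3.141, -0.0, 0.202]
ft_force: [0.2, 0.3, 0.7]
opening: 0.006
grip_force: 0.4
```

```bash
python3 -c "
from h import *
im=imaging.read_camera('side'); print(state()['ft_force'],state()['eef_pos'])
cv2.imwrite('pics/s2.png',cv2.resize(im['color'][80:230,180:360,::-1],None,fx=4,fy=4))"
```

```text
[-0.6346363  -0.11082962 -0.62119411] [602.92724819 225.98469836 135.40270064]
```

View pics/s2.png

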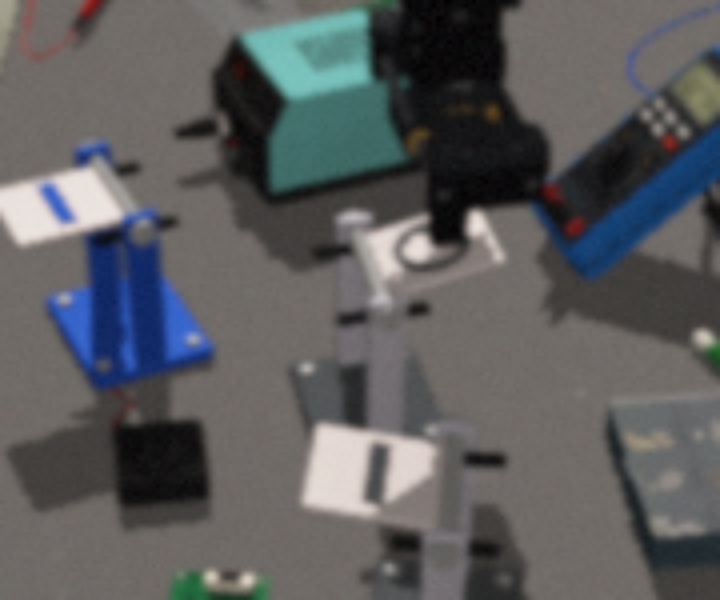

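The flag is over with the ring face up at (432,245), and the fingertip at (447,240) is on it. Now I press down gently to the stop.

step_arm --increments '[{"slide": [0.003, 0, 0.003], "roll": 0}, {"slide": [0.005, 0, 0.006], "roll": 0}, {"slide": [0.005, 0, 0.009], "roll": 0}, {"slide": [0.005, 0, 0.011], "roll": 0}, {"slide": [0.005, 0, 0.011], "roll": 0}]'

```text
t: 7.7
eef_pos: [607.6, 227.0, 125.4]
tcp_rot: [3.141, 0.0, 0.202]
ft_force: [-0.1, -0.5, -0.0]
opening: 0.001
grip_force: 0.0
```

step_arm --increments '[{"slide": [0, 0, 0.001], "roll": 0}, {"slide": [0, 0, 0.002], "roll": 0}, {"slide": [0, 0, 0.003], "roll": 0}]'

```text
t: 8.07
eef_pos: [607.9, 227.1, 122.7]
tcp_rot: [3.142, -0.0, 0.202]
ft_force: [-0.8, -0.5, 8.2]
opening: 0.005
grip_force: 3.8
```

It took 8 N at z = 122.7, which is the hard stop. Retreating upwards.

step_arm --increments '[{"slide": [0, 0, -0.01], "roll": 0}, {"slide": [0, 0, -0.05], "roll": 0}, {"slide": [0, 0, -0.1], "roll": 0}, {"slide": [-0.05, 0.03, -0.13], "roll": 0}, {"slide": [-0.1, 0.06, -0.14], "roll": 0}]'

```text
t: 8.7
eef_pos: [521.1, 147.6, 264.5]
tcp_rot: [3.141, -0.003, 0.203]
ft_force: [0.6, -0.6, 0.5]
opening: 0.003
grip_force: 0.0
```

step_arm --increments '[{"slide": [-0.03, 0.05, 0], "roll": 0}, {"slide": [-0.06, 0.1, 0], "roll": 0}, {"slide": [-0.06, 0.15, 0], "roll": 0}, {"slide": [-0.06, 0.2, 0], "roll": 0}, {"slide": [-0.06, 0.2, 0], "roll": 0}]'

```text
t: 9.32
eef_pos: [503.4, -62.4, 263.1]
tcp_rot: [3.141, -0.0, 0.198]
ft_force: [-0.9, -0.2, -0.4]
opening: 0.004
grip_force: 0.0
```

```bash
python3 -c "
from h import *
s=state();print(s['eef_pos'],s['ft_force'])
for c in('side','top'):
    im=imaging.read_camera(c);P,C=cloud(im)
    m=(P[:,0]>575)&(P[:,0]<625)&(P[:,1]>205)&(P[:,1]<250)&(P[:,2]>90)&(P[:,2]<160)
    Q=P[m];ce=Q.mean(0);n=np.linalg.svd(Q-ce,full_matrices=False)[2][2];print(c,len(Q),ce.round(1),(n*np.sign(n[2])).round(3))
    cv2.imwrite(f'pics/{c}9.png',cv2.resize(im['color'][:,:,::-1],(768,576)))"
```

```text
[503.38979275 -62.35412208 263.05500671] [-0.89695787 -0.24044894 -0.35507556]
side 196 [600.2 228.2 123.6] [0.005 0.003 1.   ]
top 268 [600.8 227.3 122.2] [-0.001  0.002  1.   ]
```

View pics/side9.png

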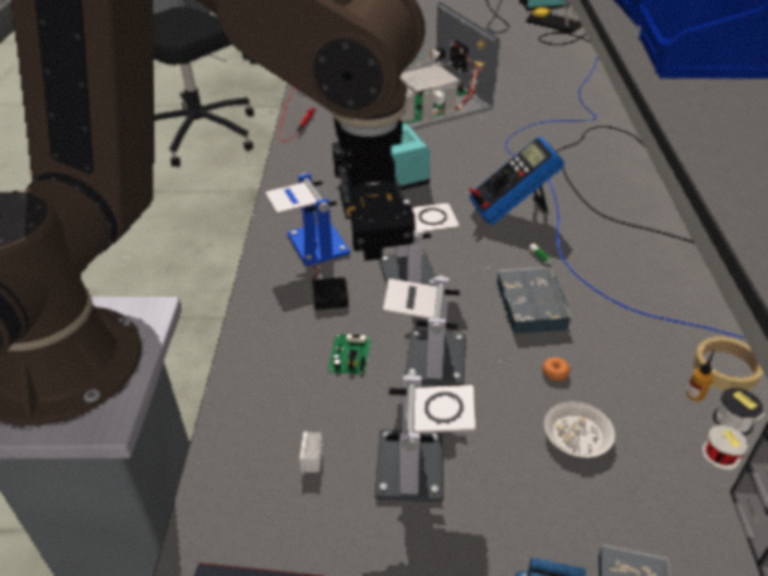

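The fan's flag lies level with its ring up at (433,217). The other flags, at (412,298) and (444,408), and the parts are unchanged, and the arm is clear at z = 263.

```bash
python3 -c "
from h import *
print(env.job_done())"
```

```text
the job is handed in; nothing more can be done
None
```

The fan's flag now lies fully down on the far side, level to within measurement and ring face up. The other flags and parts are where they were, the arm is clear, and I handed the job in at about 9.5 s.

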